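# Upend two rinsed bottles on the drying pegs

### The job

Hang the two rinsed glass bottles, the amber one and the green one, upside down on free pegs of the drying rack, each with its neck fully down over a peg and its rim resting on the peg's foot. Lower them rather than letting them drop, and leave the bottles already drying, the spray bottle and the standing bar of soap as they are.

Things in the scene. Friction and masses are not known exactly. Their poses are not given: they have to be found in the camera images.
- amber: Open amber glass bottle, flat shoulder, 102 mm long: square body 44 x 44 x 76 mm, then round neck. 0.10 to 0.16 kg. Starts lying on a flat side on the drip mat. x axis runs from base (x = -51 mm) past the shoulder (+25) to the rim (+51). Lying, z points up; origin on the lower flat side under mid-length, so the bottle's axis is at z = +22 mm. Hung upside down, x points straight down.
- amber_mouth (a point): Centre of the amber bottle's mouth, in the plane of the rim (x = 51, y = 0, z = 22 mm in the bottle's frame). The neck is 28 mm in outer diameter, its bore 22 mm, 26 mm long; walls 3 mm; the body is hollow.
- green: Open green glass bottle, flat shoulder, 102 mm long: square body 44 x 44 x 76 mm, then round neck. 0.10 to 0.16 kg. Starts lying on a flat side on the drip mat. x axis runs from base (x = -51 mm) past the shoulder (+25) to the rim (+51). Lying, z points up; origin on the lower flat side under mid-length, so the bottle's axis is at z = +22 mm. Hung upside down, x points straight down.
- green_mouth (a point): Centre of the green bottle's mouth, in the plane of the rim (x = 51, y = 0, z = 22 mm in the bottle's frame). The neck is 28 mm in outer diameter, its bore 22 mm, 26 mm long; walls 3 mm; the body is hollow.
- drying1: Square bottle of white plastic, same shape and size as the amber one, already upside down on peg 0 at the start, to be left there. Origin at the centre of its mouth (the rim, which is down), z up; its base is 102 mm above.
- drying2: Square bottle of white plastic, same shape and size as the amber one, already upside down on peg 4 at the start, to be left there. Origin at the centre of its mouth (the rim, which is down), z up; its base is 102 mm above.
- rack: Fixed drying rack: white drip tray 170 (x) x 265 (y) x 25 mm high with a steel slatted deck flush with its top. Origin at the centre of its underside, z up. Six upright pegs in two rows of three: slots at x = -41 and +41 mm, y = -84, 0 and +84 mm. Two pegs carry white bottles, four are free.
- peg0_seat (a point): Centre of the top of peg 0's round blue foot (38 mm diameter, 6 mm thick), on the peg's axis, 31 mm above the counter. The blue peg stands up from it, 12 mm in diameter, 78 mm tall, with a blunt cone for its last 10 mm. Bottle rims rest on this foot. Its slot in the rack varies. A white bottle (drying1) is on it.
- peg1_seat (a point): Centre of the top of peg 1's round blue foot (38 mm diameter, 6 mm thick), on the peg's axis, 31 mm above the counter. The blue peg stands up from it, 12 mm in diameter, 78 mm tall, with a blunt cone for its last 10 mm. Bottle rims rest on this foot. Its slot in the rack varies. Free at the start.
- peg2_seat (a point): Centre of the top of peg 2's round blue foot (38 mm diameter, 6 mm thick), on the peg's axis, 31 mm above the counter. The blue peg stands up from it, 12 mm in diameter, 78 mm tall, with a blunt cone for its last 10 mm. Bottle rims rest on this foot. Its slot in the rack varies. Free at the start.
- peg3_seat (a point): Centre of the top of peg 3's round blue foot (38 mm diameter, 6 mm thick), on the peg's axis, 31 mm above the counter. The blue peg stands up from it, 12 mm in diameter, 78 mm tall, with a blunt cone for its last 10 mm. Bottle rims rest on this foot. Its slot in the rack varies. Free at the start.
- peg4_seat (a point): Centre of the top of peg 4's round blue foot (38 mm diameter, 6 mm thick), on the peg's axis, 31 mm above the counter. The blue peg stands up from it, 12 mm in diameter, 78 mm tall, with a blunt cone for its last 10 mm. Bottle rims rest on this foot. Its slot in the rack varies. A white bottle (drying2) is on it.
- peg5_seat (a point): Centre of the top of peg 5's round blue foot (38 mm diameter, 6 mm thick), on the peg's axis, 31 mm above the counter. The blue peg stands up from it, 12 mm in diameter, 78 mm tall, with a blunt cone for its last 10 mm. Bottle rims rest on this foot. Its slot in the rack varies. Free at the start.
- mat: Fixed pink ribbed drip mat, 210 (x) x 230 (y) x 4 mm, on which the amber and green bottles lie. Origin at the centre of its underside.
- spray: Spray bottle, loose, 0.4 kg: white round body 74 mm in diameter up to 120 mm, tapering to a pink trigger head that reaches 234 mm high and 60 mm out along +x. Origin in the middle of its underside; not to be disturbed.
- bed: Fixed low U-shaped bamboo trimming bed for soap, open at the top and both ends, 110 (x) x 85 (y) x 42 mm high. Origin in the middle of its underside.
- soap: Standing bar of pink and black soap, 28 (x) x 62 (y) x 70 (z) mm, loose, origin in the middle of its underside; not to be disturbed.
There are look-alikes about, which are no part of the job. Of the things like the amber, leave any that is yellow; of the rest the larger one is meant.

How it is judged:
By the outcome, as a careful person would: the job done as asked, in the order asked, and still so for the second after the job is handed in, with the robot touching nothing.
It also fails if it takes over 72 s, if anything falls off the work surface, if the arm or the gripper's body presses on something with over 40 N, if the wrist force passes 120 N, or if a joint passes its speed limit or range.

### The arm

A 6-joint arm with a two-finger parallel gripper is mounted at the origin on the work surface. World frame = base frame: x ahead of the robot, y to its left, z up, the work surface at z = 0. Lengths are in m, angles in rad, forces in N, time in s.
With the tool pointing down it reaches from about 0.375 to 0.975 m from the base axis. Payload 3.8 kg.
Tool frame: the origin (TCP) lies midway between the tips of the shut fingers; the grasp point (between the pads) lies 19 mm behind it; z points along the fingers, y is the line along which they close (so a half turn about z gives the same grasp; the last joint's range is limited). The gripper opens to 85 mm and grips with 20 to 120 N. Pads are 22 mm wide; open, the fingers measure 114 mm over their backs; the gripper's body (76 mm by 85 mm) begins 54 mm behind the grasp point. The pads swing forward as they close: fully open they stand 13 mm farther back than shut.
Start: joints at [-0.037, 0.264, 1.604, -0, 1.274, -0.037], TCP at [0.675, -0, 0.231] pointing down, gripper open.
Joint ranges: [-2.63, 2.63], [-0.94, 2.18], [0.31, 2.57], [-1.31, 4.45], [0, 2.66], [-2.55, 2.55]. Speed limits (rad/s): [2.57, 2.57, 3.14, 3.14, 3.14, 3.14].

### API

Orientations are given as a unit quaternion [w, x, y, z].
In Python, from cell import bot gives the robot as it stands. Calls block until the motion is done:
- bot.move_to(position, orientation): joint-space move of the TCP to a pose.
- bot.movel(position, rate=0.15, frame=None, guard=None): straight line of the TCP; frame=None keeps the orientation; rate is the mean speed in m/s. With guard (N) it stops when the force on the tool has changed by that much, and returns True; else False.
- bot.move_j(angles): joint-space move.
- bot.gripper_to(opening, force=None): opening from 0.0 (shut) to 1.0 (fully open); force is the grip in N (None keeps the last); returns when the fingers have stopped.
- bot.dwell(seconds).
- bot.ik(position, orientation): joint angles nearest the present ones, or None.
- bot.observe(): the state.
- bot.camera(name): name is "scene" or "side" or "wrist"; returns the picture (400x640x3 uint8, blue, green, red); there is no depth.
- bot.get_calibration(name): a dict with "fx", "fy", "cx", "cy" (pixels), "k1" (the pictures are not rectified: a ray, as slopes to the right and down, at radius r is drawn at 1 + k1 r^2 times it, then the intrinsics apply), "T" (4x4, takes a point from camera to world coordinates). Camera axes: x right, y up, looking along -z (the intrinsics and any distortion apply to the point x, -y, -z); pixel columns grow to the right and rows downward; lengths in m; the calibration is good to about 2 mm. A picture is of the moment at which its call begins: read the wrist's pose just before it. get_calibration takes no time and is no camera call; for the wrist camera it gives the pose at the moment of the call.
A pose or a line that the arm cannot do raises bot.MotionError and nothing moves.
- bot.finish_job(): hands the job in; it is judged then, once.
The state is a dict: "time_s": time; "q": joint angles; "dq": joint speeds; "joint_torque": joint torques, N m; "position": TCP position; "orientation": TCP orientation; "force": force on the tool from outside, world axes, zero at the start; "moment": the same for the moment, N m; "gripper_width": opening from 0.0 (shut) to 1.0 (fully open); "grasp_force": force on a finger pad.
Only numpy, scipy, OpenCV 4.12 (cv2) and the standard library are available. Lean on these libraries where they do the work, as an engineer would, in place of code of your own. Each camera call takes 0.05 s, during which the arm holds its last target. There are 200 camera calls.

## Working session

There is one attempt and no reset: what is moved stays moved. The work goes in short steps, each a Python script; the robot and the scene stay as the last script left them, time stands still between calls to the robot, and variables do not carry over. Pictures are saved under pics/ and viewed, at most 12 in all, crops included, and the job is handed in when it is done.

```bash
mkdir -p pics; cat > h.py <<'E'
import numpy as np, cv2
from cell import bot
def ray(c,u,v):
    x,y=cv2.undistortPoints(np.array([[[u,v]]],float),np.array([[c['fx'],0,c['cx']],[0,c['fy'],c['cy']],[0,0,1]]),np.array([c['k1'],0,0,0]))[0,0]
    T=np.array(c['T']); return T[:3,3],T[:3,:3]@np.array([x,-y,-1.])
def onz(c,u,v,z):
    o,d=ray(c,u,v); return o+d*(z-o[2])/d[2]
def proj(c,p):
    T=np.array(c['T']); q=T[:3,:3].T@(np.array(p)-T[:3,3]); x,y=q[0]/-q[2],-q[1]/-q[2]; s=1+c['k1']*(x*x+y*y)
    return c['cx']+c['fx']*x*s, c['cy']+c['fy']*y*s
E
python3 - <<'E'
from h import *
for n in ['scene','side','wrist']:
    c=bot.get_calibration(n); cv2.imwrite(f'pics/{n}0.png',bot.camera(n)); print(n,{k:np.round(v,3).tolist() for k,v in c.items()})
a=np.vstack([cv2.imread('pics/scene0.png')]);print(a.shape)
E
```

```text
scene {'fx': 421.579, 'fy': 421.579, 'cx': 322.329, 'cy': 210.001, 'k1': -0.06, 'T': [[-0.235, -0.792, 0.564, 1.165], [0.972, -0.195, 0.132, 0.085], [0.006, 0.579, 0.815, 0.883], [0.0, 0.0, 0.0, 1.0]]}
side {'fx': 414.773, 'fy': 414.773, 'cx': 318.515, 'cy': 201.102, 'k1': 0.017, 'T': [[-0.816, 0.276, -0.508, 0.154], [-0.578, -0.399, 0.712, 0.609], [-0.007, 0.874, 0.485, 0.494], [0.0, 0.0, 0.0, 1.0]]}
wrist {'fx': 335.283, 'fy': 335.283, 'cx': 317.582, 'cy': 201.91, 'k1': -0.06, 'T': [[1.0, -0.0, 0.002, 0.674], [-0.0, 0.958, 0.285, 0.073], [-0.002, -0.285, 0.958, 0.373], [0.0, 0.0, 0.0, 1.0]]}
(400, 640, 3)
```

View pics/scene0.png

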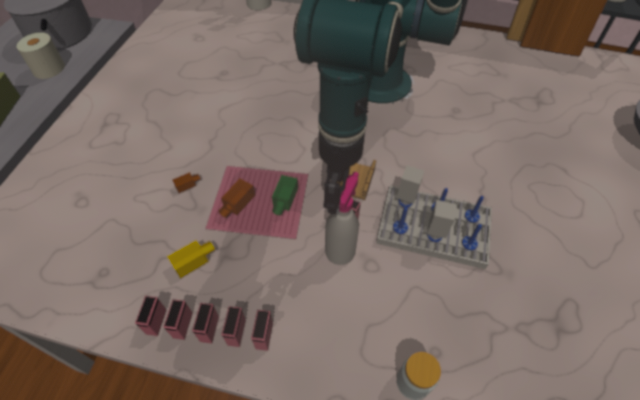

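View pics/side0.png

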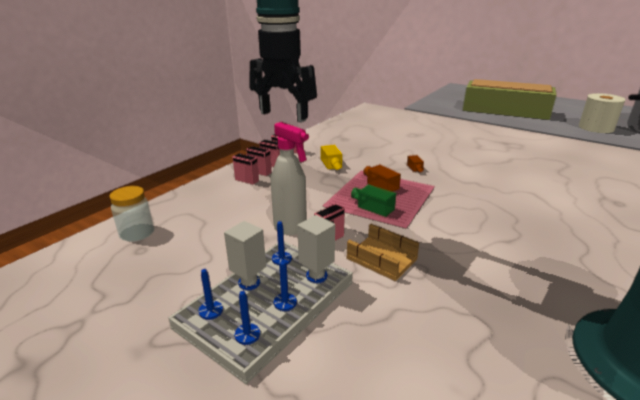

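Both pictures show the scene clearly, in pixels (u, v):
- **Amber-like things in the scene view:** brown bottle on the mat (237,197), small brown one off the mat (186,182), yellow one (192,258). The yellow one is excluded. Of the other two, the one on the mat is larger and lies where the task says, so I take that one.
- **Green bottle:** (285,195).
- **Rack:** around (435,225). White bottles are at (407,185) and (444,218), and the free blue pegs are at (402,218), (473,208), (470,237) and (443,195).

```bash
python3 - <<'E'
from h import *
im={n:cv2.imread(f'pics/{n}0.png') for n in ['scene','side']}; C={n:bot.get_calibration(n) for n in im}
def blobs(n,lo,hi,amin):
    h=cv2.cvtColor(im[n],cv2.COLOR_BGR2HSV); m=cv2.inRange(h,lo,hi)
    for c in cv2.findContours(m,cv2.RETR_EXTERNAL,cv2.CHAIN_APPROX_NONE)[0]:
        if cv2.contourArea(c)>=amin: yield c[:,0,:]
for name,lo,hi,z in [('brown',(3,140,50),(16,255,220),.026),('green',(45,90,30),(85,255,255),.026),('yellow',(22,150,80),(32,255,255),.026),('blue',(108,130,60),(125,255,255),.109)]:
  for n in im:
    for c in blobs(n,lo,hi,25):
        u,v=c.mean(0); t=c[c[:,1].argmin()]; b=c[c[:,1].argmax()]
        print(name,n,np.round([u,v]),'area',cv2.contourArea(c),'P',np.round(onz(C[n],u,v,z)[:2],3),'top',t,np.round(onz(C[n],*t,z)[:2],3),'bot',b, np.round(onz(C[n],*b,.031)[:2],3))
# pink mat, spray
s=im['scene']; a=cv2.resize(s[150:280,160:320],None,fx=5,fy=4.6,interpolation=cv2.INTER_CUBIC)
cv2.imwrite('pics/crop_mat.png',cv2.resize(s[155:275,165:325],None,fx=5,fy=5,interpolation=cv2.INTER_CUBIC))
cv2.imwrite('pics/crop_rack.png',cv2.resize(s[160:280,345:505],None,fx=5,fy=5,interpolation=cv2.INTER_CUBIC))
E
```

```text
brown scene [106. 381.] area 7380.5 P [ 1.075 -0.37 ] top [  0 328] [ 1.04  -0.653] bot [  0 399] [ 1.165 -0.557]
brown scene [236. 198.] area 664.0 P [ 0.588 -0.276] top [239 179] [ 0.527 -0.29 ] bot [224 216] [ 0.651 -0.283]
brown scene [186. 181.] area 231.5 P [ 0.568 -0.425] top [187 174] [ 0.544 -0.432] bot [179 191] [ 0.605 -0.425]
brown scene [613.  48.] area 60.5 P [-0.391  0.81 ] top [601  45] [-0.395  0.766] bot [623  51] [-0.372  0.839]
brown scene [564.  25.] area 3267.0 P [-0.498  0.642] top [536   0] [-0.661  0.547] bot [573  54] [-0.294  0.649]
brown side [379. 260.] area 25.0 P [0.422 0.042] top [381 253] [0.43 0.02] bot [377 266] [0.414 0.066]
brown side [357. 250.] area 28.0 P [0.472 0.04 ] top [357 243] [0.484 0.018] bot [357 257] [0.457 0.063]
brown side [400. 243.] area 33.0 P [ 0.414 -0.031] top [400 236] [ 0.425 -0.053] bot [398 249] [ 0.406 -0.003]
brown side [373. 237.] area 58.5 P [ 0.468 -0.018] top [378 227] [ 0.478 -0.057] bot [368 244] [0.461 0.015]
brown side [ 54. 228.] area 3072.0 P [1.032 0.329] top [110 191] [1.092 0.17 ] bot [  0 266] [0.971 0.45 ]
[... 833 characters left out ...]
318] top [194 241] [ 0.733 -0.329] bot [180 276] [ 0.828 -0.32 ]
yellow side [331. 156.] area 400.5 P [ 0.768 -0.315] top [326 145] [ 0.831 -0.381] bot [336 169] [ 0.703 -0.241]
blue side [245. 322.] area 525.0 P [0.452 0.351] top [242 291] [0.496 0.312] bot [244 344] [0.484 0.331]
blue side [250. 286.] area 53.0 P [0.495 0.297] top [258 279] [0.496 0.281] bot [246 289] [0.564 0.245]
blue side [316. 278.] area 56.5 P [0.429 0.231] top [307 272] [0.447 0.228] bot [315 282] [0.48  0.164]
blue side [208. 297.] area 455.0 P [0.526 0.347] top [204 269] [0.577 0.309] bot [204 318] [0.57  0.329]
blue side [282. 269.] area 746.5 P [0.482 0.242] top [279 221] [0.573 0.143] bot [283 310] [0.482 0.247]
```

View pics/crop_mat.png

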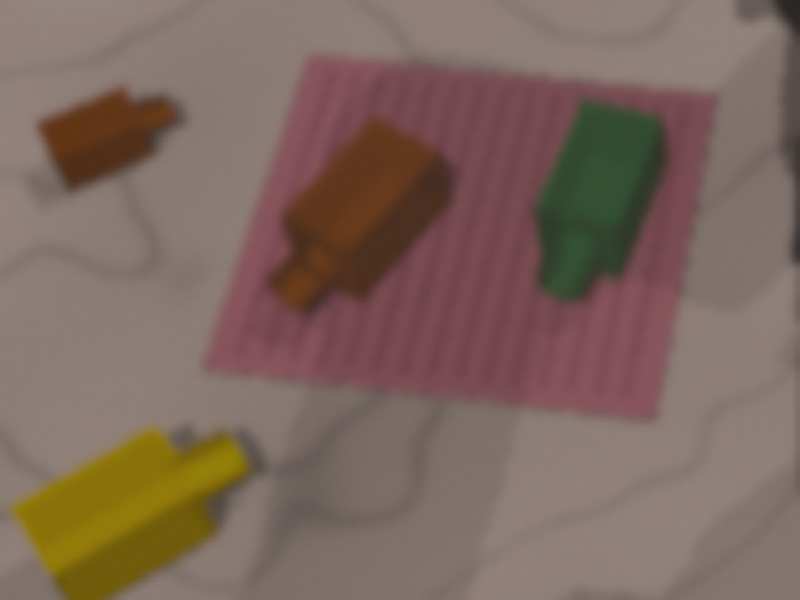

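View pics/crop_rack.png

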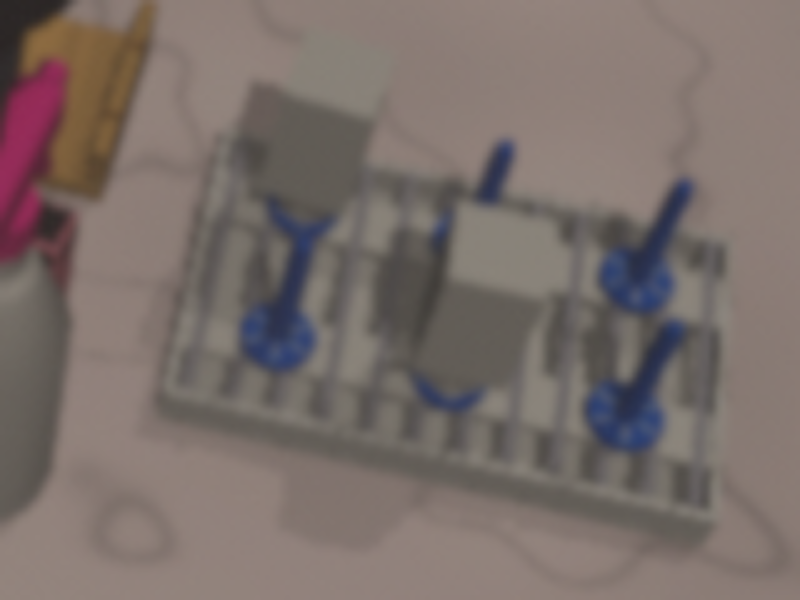

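The mat crop confirms the choice: the brown bottle on the mat is far larger than the brown one off it, and its neck points down-left (away from the robot). The green bottle's neck also points away from the robot. Four pegs are free, including the two nearest the robot. Next are close wrist views of the mat and the rack.

```bash
cat >> h.py <<'E'
from scipy.spatial.transform import Rotation as Ro
def quat(z,y):
    z=np.array(z,float); z/=np.linalg.norm(z); y=np.array(y,float); y-=z*(y@z); y/=np.linalg.norm(y)
    q=Ro.from_matrix(np.c_[np.cross(y,z),y,z]).as_quat(); return [q[3],*q[:3]]
E
python3 - <<'E'
from h import *
import json
o=bot.observe(); q=o['orientation']; print(q, Ro.from_quat([*q[1:],q[0]]).as_matrix().round(2).tolist())
bot.movel([.62,-.03,.33],rate=.3)
C={}
for n,p in [('wmat',[.57,-.24,.25]),('wrack',[.5,.19,.36])]:
    bot.move_to(p,q); bot.dwell(.2); c=bot.get_calibration('wrist'); cv2.imwrite(f'pics/{n}.png',bot.camera('wrist')); c['T']=np.array(c['T']).tolist(); C[n]=c
json.dump(C,open('C.json','w')); print(bot.observe()['time_s'])
cv2.imwrite('pics/w2.png',cv2.resize(np.hstack([cv2.imread(f'pics/{n}.png')[:, :] for n in C]),(800,250),interpolation=cv2.INTER_AREA))
E
```

```text
[-6.85844043e-04  7.07103212e-01  7.07109742e-01 -6.24538017e-04] [[-0.0, 1.0, -0.0], [1.0, 0.0, 0.0], [0.0, -0.0, -1.0]]
3.7583
```

View pics/w2.png

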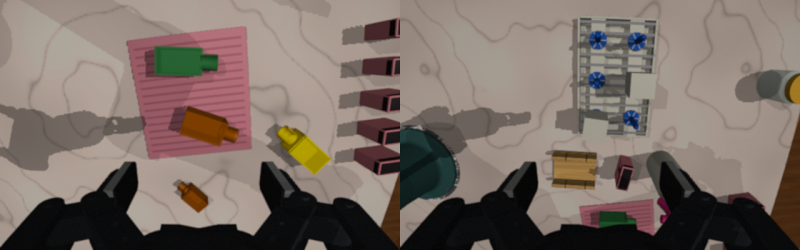

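The mat view (left half, at 0.625 scale) shows green at (185,61) and amber at (205,126), both with necks toward +x. The rack view (right half) shows four free pegs with blue feet, at (597,40), (637,40), (597,80) and (632,118).

```bash
cat > m.py <<'E'
from h import *
import json
C=json.load(open('C.json'))
def big(im,lo,hi,amin):
    m=cv2.inRange(cv2.cvtColor(im,cv2.COLOR_BGR2HSV),lo,hi)
    return [c for c in cv2.findContours(m,cv2.RETR_EXTERNAL,cv2.CHAIN_APPROX_NONE)[0] if cv2.contourArea(c)>amin]
def bottles(im,c):
    out={}
    for n,lo,hi in [('amber',(3,140,40),(17,255,255)),('green',(45,90,25),(85,255,255))]:
        k=max(big(im,lo,hi,300),key=lambda k:cv2.contourArea(k) if k[:,0,1].max()<270 else 0)[:,0,:]
        P=np.array([onz(c,u,v,.026)[:2] for u,v in k])*1000
        (ctr,sz,_)=r=cv2.minAreaRect(P.astype(np.float32)); b=cv2.boxPoints(r)
        e=b[1]-b[0] if np.linalg.norm(b[1]-b[0])>np.linalg.norm(b[2]-b[1]) else b[2]-b[1]
        d=e/np.linalg.norm(e); d*=np.sign(d[0])   # necks seen pointing +x
        s=(P-ctr)@d; w=(P-ctr)@[-d[1],d[0]]
        neck=w[s>sz[0 if sz[0]>sz[1] else 1]/2-15]; 
        print(n,'ctr',np.round(ctr,1),'size',np.round(sz,1),'yaw',np.degrees(np.arctan2(d[1],d[0])).round(1),'neck w,off',np.ptp(neck).round(1),((neck.max()+neck.min())/2).round(1))
        out[n]=(np.array(ctr)/1000,d)
    return out
E
python3 - <<'E'
from m import *
from scipy.optimize import least_squares
bottles(cv2.imread('pics/wmat.png'),C['wmat'])
im=cv2.imread('pics/wrack.png'); c=C['wrack']; F=[]
for k in big(im,(105,110,40),(128,255,255),80):
    P=np.array([onz(c,u,v,.031)[:2] for u,v in k[:,0]])*1000
    ctr,r=cv2.minEnclosingCircle(P.astype(np.float32)); el=cv2.fitEllipse(k)
    print('foot',k[:,0].mean(0).round(),cv2.contourArea(k),np.round(ctr,1),round(r,1),'mean',P.mean(0).round(1))
    F.append(ctr)
F=np.array([f for f in F if .2<f[1]/1000*1<.4 or .12<f[1]/1000<.2])
S=np.array([[x,y] for x in(-41,41) for y in(-84,0,84)])
def tf(p): R=np.array([[np.cos(p[2]),-np.sin(p[2])],[np.sin(p[2]),np.cos(p[2])]]); return S@R.T+p[:2]
def res(p): 
    d=F[:,None]-tf(p)[None]; return d[np.arange(len(F)),np.linalg.norm(d,axis=2).argmin(1)].ravel()
s=least_squares(res,[525,245,0],x_scale=[1,1,.01],loss='soft_l1'); print('rack',s.x,'res',s.fun and 0 if 0 else res(s.x).round(1)); print(tf(s.x).round(1).tolist())
cv2.imwrite('pics/rackcrop.png',cv2.resize(im[10:230,260:430],None,fx=2.7,fy=2.7,interpolation=cv2.INTER_CUBIC))
# IK feasibility
fr=tf(s.x)/1000
for i in range(6):
    if i in(0,4): continue
    for yaw in range(-60,91,30):
        ok=[]
        for t in (20,30,40,50):
            a=np.radians(yaw);h=np.array([np.cos(a),np.sin(a),0]);T=np.radians(t)
            z=h*np.cos(T)-np.array([0,0,1])*np.sin(T);q=quat(z,np.cross([0,0,1],h)); q2=quat(z,-np.cross([0,0,1],h))
            f=lambda q:all(bot.ik((np.array([*fr[i],.031+.08+up])+.019*z),q) is not None for up in(0,.12))
            ok.append((t,f(q),f(q2)))
        print(i,fr[i].round(3),yaw,[o for o in ok if o[1] or o[2]])
E
```

```text
amber ctr [ 593.2 -280.5] size [ 55.4 106.2] yaw -18.3 neck w,off 26.7 1.8
green ctr [ 549.5 -161.6] size [ 46.  106.1] yaw -2.3 neck w,off 25.1 0.1
foot [371. 190.] 427.5 [576.8 135.5] 24.3 mean [577.2 139.2]
foot [314. 128.] 385.5 [495.5 228. ] 18.5 mean [495.3 228.4]
foot [378.  66.] 454.5 [581.4 309.9] 20.1 mean [579.3 308.6]
foot [316.  64.] 439.0 [498.1 311.9] 18.3 mean [497.9 311.1]
rack [ 5.37401380e+02  2.26561168e+02 -2.71004496e-02] res [ 0.7 -6.  -0.9  0.3  0.8  0.5 -0.6  0.3]
[[494.1, 143.7], [496.4, 227.7], [498.7, 311.6], [576.1, 141.5], [578.4, 225.5], [580.7, 309.4]]
1 [0.496 0.228] -60 [(20, True, True), (30, True, True), (40, True, True), (50, True, False)]
1 [0.496 0.228] -30 [(40, True, False), (50, True, False)]
1 [0.496 0.228] 0 [(50, True, False)]
1 [0.496 0.228] 30 [(50, False, True)]
1 [0.496 0.228] 60 [(20, True, True), (30, False, True), (40, False, True), (50, False, True)]
1 [0.496 0.228] 90 [(20, True, True), (30, True, True), (40, False, True), (50, False, True)]
2 [0.499 0.312] -60 [(20, True, True), (30, True, True), (40, True, True), (50, True, Fals
[... 649 characters left out ...]
, (50, False, True)]
3 [0.576 0.141] 60 [(20, True, True), (30, False, True), (40, False, True), (50, False, True)]
3 [0.576 0.141] 90 [(20, True, True), (30, True, True), (40, False, True), (50, False, True)]
5 [0.581 0.309] -60 [(20, True, True), (30, True, True), (40, True, False), (50, True, False)]
5 [0.581 0.309] -30 [(40, True, False), (50, True, False)]
5 [0.581 0.309] 0 [(20, True, True), (50, True, False)]
5 [0.581 0.309] 30 [(20, True, True), (30, True, True), (40, True, True), (50, True, True)]
5 [0.581 0.309] 60 [(20, True, True), (30, False, True), (40, False, True), (50, False, True)]
5 [0.581 0.309] 90 [(20, True, True), (30, True, True), (40, False, True), (50, False, True)]
```

View pics/rackcrop.png

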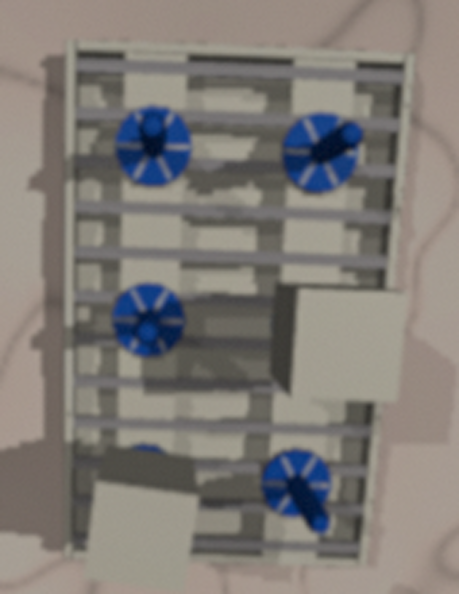

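The foot positions fit the 82 x 84 mm grid: three to within 1 mm, and the fourth is thrown off by its leaning peg. The peg tips in the side view agree at (.496,.312) and (.577,.309). Bottle lengths read 106 mm against 102, within the perspective bias. Next I search for pick and place poses that use the same grasp.

```bash
cat >> h.py <<'E'
Z=np.array([0,0,1.])
PEG={1:(.4964,.2277),2:(.4987,.3116),5:(.5807,.3094),3:(.5761,.1415)}
BOT={'amber':(np.array([.5932,-.2805]),np.radians(-18.3)),'green':(np.array([.5495,-.1616]),np.radians(-2.3))}
XG=-.024 # grasp point along bottle x
def hv(a): return np.array([np.cos(a),np.sin(a),0])
def pick(b,T,s,up=0):
    c,a=BOT[b]; h=hv(a); z=h*np.sin(T)-Z*np.cos(T)
    return np.array([*c,.030])+h*XG+.019*z+up*Z, quat(z,s*np.cross(Z,h))
def place(xy,yaw,T,s,up=0):  # up: rim height above foot
    h=hv(yaw); z=h*np.cos(T)-Z*np.sin(T)
    # axis point at x_b=XG, plus 4 mm along z_b=-h (grasp was 4 mm above axis)
    return np.array([*xy,.031+.051-XG+up])-.004*h+.019*z, quat(z,-s*np.cross(Z,h))
E
python3 - <<'E'
from h import *
for b in BOT:
  for s in(1,-1):
    for t in(35,45,55):
      T=np.radians(t); P=[bot.ik(*pick(b,T,s,u)) for u in(0,.1,.3)]
      print(b,s,t,[None if p is None else np.round(p,2).tolist() for p in P])
for p in(1,2,5):
 for s in(1,-1):
  for t in(35,45,55):
   for y in range(-90,121,15):
    P=[bot.ik(*place(PEG[p],np.radians(y),np.radians(t),s,u)) for u in(0,.1,.22)]
    if all(x is not None for x in P) and np.ptp(np.array(P),axis=0).max()<1.2: print(p,s,t,y,np.round(P[0],2).tolist(),np.round(P[2],2).tolist())
E
```

```text
amber 1 35 [None, [-0.56, 0.02, 2.24, 0.46, 0.31, -2.21], [-0.56, -0.2, 2.04, 0.21, 0.71, -1.92]]
amber 1 45 [[-0.58, 0.23, 2.38, 2.47, 0.3, 2.04], None, [-0.58, -0.26, 2.16, 0.39, 0.51, -2.1]]
amber 1 55 [[-0.61, 0.3, 2.45, 2.71, 0.59, 1.77], [-0.61, 0.03, 2.44, 2.41, 0.36, 2.1], [-0.61, -0.31, 2.28, 0.81, 0.33, -2.52]]
amber -1 35 [[-0.56, 0.21, 2.29, 1.24, 0.14, 0.14], [-0.56, 0.02, 2.24, 0.46, 0.31, 0.93], [-0.56, -0.2, 2.04, 0.21, 0.71, 1.22]]
amber -1 45 [[-0.58, 0.23, 2.38, 2.47, 0.3, -1.1], [-0.58, 0.01, 2.35, 1.48, 0.18, -0.09], [-0.58, -0.26, 2.16, 0.39, 0.51, 1.04]]
amber -1 55 [[-0.61, 0.3, 2.45, 2.71, 0.59, -1.37], [-0.61, 0.03, 2.44, 2.41, 0.36, -1.04], [-0.61, -0.31, 2.28, 0.81, 0.33, 0.62]]
green 1 35 [None, None, [-0.49, -0.36, 2.16, 0.35, 0.81, -2.2]]
green 1 45 [[-0.55, 0.12, 2.53, 2.1, 0.41, 2.19], None, [-0.55, -0.44, 2.28, 0.59, 0.67, -2.43]]
green 1 55 [None, None, None]
green -1 35 [[-0.49, 0.08, 2.44, 1.36, 0.26, -0.16], [-0.49, -0.13, 2.39, 0.69, 0.41, 0.55], [-0.49, -0.36, 2.16, 0.35, 0.81, 0.94]]
green -1 45 [[-0.55, 0.12, 2.53, 2.1, 0.41, -0.95], [-0.55, 
[... 11222 characters left out ...]
-1 55 -75 [0.72, 0.53, 1.64, -0.56, 1.32, 0.69] [0.72, 0.35, 1.46, -0.54, 1.62, 0.51]
5 -1 55 -60 [0.74, 0.45, 1.75, -0.65, 1.17, 0.55] [0.74, 0.26, 1.58, -0.6, 1.47, 0.33]
5 -1 55 -45 [0.75, 0.37, 1.87, -0.74, 1.02, 0.4] [0.75, 0.17, 1.69, -0.63, 1.32, 0.14]
5 -1 55 -30 [0.73, 0.29, 1.98, -0.82, 0.84, 0.24] [0.73, 0.07, 1.79, -0.64, 1.15, -0.08]
5 -1 55 -15 [0.69, 0.22, 2.08, -0.87, 0.66, 0.04] [0.69, -0.01, 1.88, -0.6, 0.98, -0.35]
5 -1 55 0 [0.62, 0.15, 2.16, -0.85, 0.46, -0.24] [0.62, -0.09, 1.96, -0.48, 0.82, -0.7]
5 -1 55 15 [0.53, 0.11, 2.21, -0.59, 0.28, -0.78] [0.53, -0.14, 2.0, -0.24, 0.7, -1.17]
5 -1 55 30 [0.42, 0.1, 2.22, 0.27, 0.22, -1.92] [0.42, -0.15, 2.01, 0.09, 0.68, -1.73]
```

The pick needs the bottle turned end for end. Grasping at T = 25° with s = -1 and hanging on pegs 2 and 5 from the open +y side (yaw about -75°) keeps joint motion small and nothing lies behind the gripper. I start with amber on peg 5, so green can go on peg 2 afterwards.

```bash
sed -i 's/,.030\])+h/,.026])+h/; s/-.004\*h+/+/' h.py; cat >> h.py <<'E'
S=-1; T=np.radians(25); YAW=np.radians(-80)
def st(m=''):
    o=bot.observe(); print(m,'t',round(o['time_s'],1),'p',np.round(o['position'],3),'F',np.round(o['force'],1),'g',round(o['gripper_width'],3),round(o['grasp_force'],1)); return o
def glide(goal,zmin,n=4):
    a=np.array(bot.observe()['q']); b=np.array(goal)
    for f in np.arange(1,n+1)/n:
        bot.move_j((a+(b-a)*f).tolist()); p=bot.observe()['position']; assert p[2]>zmin,p
    st('glide')
E
python3 - <<'E'
from h import *
for b,p in(('amber',5),('green',2)):
    for u in(0,.1,.25,.32): print(b,u,np.round(bot.ik(*pick(b,T,S,u)),2))
    for u in(0,.1,.25): print(p,u,np.round(bot.ik(*place(PEG[p],YAW,T,S,u)),2))
bot.gripper_to(.85,force=40)
P,q=pick('amber',T,S,.32)
glide(bot.ik(P,q),.25,2)
bot.movel(pick('amber',T,S,.06)[0].tolist(),rate=.25,frame=None)
st('above')
c=bot.camera('wrist'); s=bot.camera('scene')
bot.movel(pick('amber',T,S,0)[0].tolist(),rate=.08,guard=8); st('down')
bot.gripper_to(0,force=40); st('grip')
bot.movel(pick('amber',T,S,.05)[0].tolist(),rate=.1); st('lift')
cv2.imwrite('pics/lift.png',np.hstack([bot.camera('scene')[120:320,160:460],bot.camera('side')[80:280,260:560]]))
E
```

```text
amber 0 [-0.53  0.24  2.18  0.3   0.31  1.09]
amber 0.1 [-0.53  0.08  2.13  0.18  0.51  1.22]
amber 0.25 [-0.53 -0.08  1.99  0.12  0.81  1.29]
amber 0.32 [-0.53 -0.12  1.89  0.11  0.94  1.31]
5 0 [ 0.82  0.8   1.46 -0.82  1.72  0.9 ]
5 0.1 [ 0.82  0.68  1.45 -0.84  1.81  0.8 ]
5 0.25 [ 0.82  0.55  1.36 -0.89  1.95  0.63]
green 0 [-0.44  0.11  2.34  0.53  0.33  0.69]
green 0.1 [-0.44 -0.07  2.28  0.32  0.55  0.93]
green 0.25 [-0.44 -0.24  2.12  0.22  0.87  1.06]
green 0.32 [-0.44 -0.28  2.03  0.2   1.    1.1 ]
2 0 [ 0.9   0.73  1.6  -0.75  1.72  0.99]
2 0.1 [ 0.9   0.6   1.58 -0.77  1.82  0.89]
2 0.25 [ 0.9   0.46  1.5  -0.83  1.98  0.72]
glide t 6.0 p [ 0.579 -0.274  0.329] F [ 0.7  0.8 -0.6] g 0.852 0.0
above t 7.2 p [ 0.579 -0.276  0.071] F [ 1.1 -0.2  0.5] g 0.851 0.0
down t 8.2 p [ 0.578 -0.276  0.009] F [-0.5 -0.4  0.3] g 0.851 0.0
grip t 8.5 p [ 0.579 -0.276  0.01 ] F [-1.3  1.1  4.3] g 0.51 41.8
lift t 9.2 p [ 0.578 -0.275  0.058] F [ 0.7 -0.1 -1.5] g 0.513 41.3
```

View pics/lift.png

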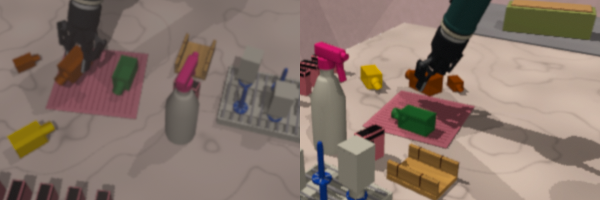

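Amber is held level and the gripper width of 0.51 matches 44 mm. Next I carry it over to above peg 5 and check the mouth against the peg.

```bash
python3 - <<'E'
from h import *
bot.movel(pick('amber',T,S,.32)[0].tolist(),rate=.3)
glide(bot.ik(*place(PEG[5],YAW,T,S,.25)),.26,4)
bot.movel(place(PEG[5],YAW,T,S,.105)[0].tolist(),rate=.2); bot.dwell(.3); st('over')
for n in('side','scene'):
    im=bot.camera(n); c=bot.get_calibration(n); cv2.imwrite(f'pics/over_{n}.png',im)
    for k,p in(('mouth',[*PEG[5],.136]),('tip',[*PEG[5],.109]),('base',[*PEG[5],.238])): print(n,k,np.round(proj(c,p),1))
a=cv2.imread('pics/over_side.png')[150:350,130:330]; b=cv2.imread('pics/over_scene.png')[110:310,370:570]
cv2.imwrite('pics/over.png',cv2.resize(np.hstack([a,b]),None,fx=2,fy=2,interpolation=cv2.INTER_CUBIC))
E
```

```text
glide t 12.9 p [0.584 0.291 0.348] F [ 0.9  0.5 -0.8] g 0.507 41.5
over t 14.1 p [0.584 0.293 0.204] F [-0.7  1.2 -1.3] g 0.51 41.5
side mouth [199.5 253.3]
side tip [202.2 268.1]
side base [188.4 191.1]
scene mouth [483.8 216.3]
scene tip [480.  223.2]
scene base [500.  187.1]
```

View pics/over.png

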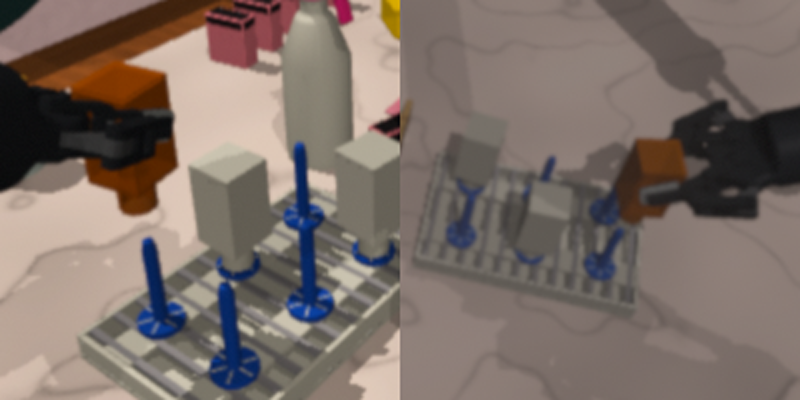

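The mouth hangs near the predicted (199,252) and the peg 5 tip is at about (204,270) in the side view, but eyeballing is too coarse. I measure with masks in both fixed views.

```bash
python3 - <<'E'
from h import *
from m import big
def rows(m,r0,r1,c0,c1):
    for r in range(r0,r1):
        x=np.where(m[r,c0:c1])[0]
        if len(x): print(r,x.min()+c0,x.max()+c0,end=' | ')
    print()
for n,(nr,pr,cc) in {'side':((243,258),(264,300),(185,225)),'scene':((205,226),(220,245),(455,505))}.items():
    h=cv2.cvtColor(cv2.imread(f'pics/over_{n}.png'),cv2.COLOR_BGR2HSV)
    print(n,'neck');rows(cv2.inRange(h,(2,110,30),(18,255,255)),*nr,*cc)
    print('peg');rows(cv2.inRange(h,(105,90,30),(130,255,255)),*pr,*cc)
    c=bot.get_calibration(n)
    for z in(.06,.08,.1,.109,.135,.15): print(z,np.round(proj(c,[*PEG[5],z]),1),end=' ')
    print()
E
```

```text
side neck
243 185 207 | 244 185 207 | 245 187 207 | 246 188 207 | 247 189 207 | 248 189 207 | 249 189 207 | 250 189 208 | 251 189 207 | 252 190 207 | 253 190 207 | 254 190 205 | 255 191 204 | 256 192 202 | 257 195 197 | 
peg
269 203 205 | 270 202 205 | 271 201 206 | 272 202 206 | 273 202 207 | 274 201 207 | 275 201 207 | 276 202 207 | 277 202 207 | 278 202 208 | 279 202 208 | 280 202 208 | 281 202 208 | 282 203 208 | 283 203 208 | 284 203 209 | 285 203 209 | 286 203 209 | 287 204 209 | 288 204 209 | 289 204 210 | 290 204 210 | 291 204 210 | 292 204 210 | 293 204 211 | 294 205 211 | 295 205 211 | 296 205 211 | 297 205 211 | 298 205 211 | 299 205 212 | 
0.06 [206.7 293.5] 0.08 [204.9 283.4] 0.1 [203.  272.9] 0.109 [202.2 268.1] 0.135 [199.6 253.9] 0.15 [198.1 245.4] 
scene neck
205 479 488 | 206 479 488 | 207 480 488 | 208 480 488 | 209 480 488 | 210 480 489 | 211 481 489 | 212 481 502 | 213 481 502 | 214 481 502 | 215 481 501 | 216 481 501 | 217 481 500 | 218 481 491 | 219 482 489 | 220 483 489 | 221 486 486 | 
peg
220 469 476 | 221 473 475 | 225 478 480 | 226 478 480 | 227 477 480 | 228 477 479 | 229 476 479 | 230 476 478 | 231 475 477 | 232 475 476 | 233 474 476 | 234 474 475 | 235 473 475 | 236 472 475 | 237 466 474 | 238 465 474 | 239 463 474 | 240 463 474 | 241 463 475 | 242 463 476 | 243 463 476 | 244 464 476 | 
0.06 [473.5 234.9] 0.08 [476.1 230.2] 0.1 [478.8 225.4] 0.109 [480.  223.2] 0.135 [483.7 216.6] 0.15 [485.9 212.6]
```

Relative to the peg, the neck is off by about 2 to 3 mm, inside the 5 mm clearance. I shift (-2, +0.7) mm and lower under guard.

```bash
cat >> h.py <<'E'
def lower(p,d,frm=.105):
    xy=np.array(PEG[p])+d
    bot.movel(place(xy,YAW,T,S,frm)[0].tolist(),rate=.05)
    hit=bot.movel(place(xy,YAW,T,S,.012)[0].tolist(),rate=.06,guard=7); o=st(f'low hit={hit}')
    if hit: return False
    hit=bot.movel(place(xy,YAW,T,S,-.008)[0].tolist(),rate=.02,guard=5); o=st(f'seat hit={hit}')
    print('rim above foot mm',1000*(o['position'][2]-place(xy,YAW,T,S,0)[0][2])); return True
E
python3 - <<'E'
from h import *
lower(5,np.array([-.002,.0007]))
a=bot.camera('side')[150:350,130:330]; cv2.imwrite('pics/low1s.png',a)
E
```

```text
low hit=False t 16.2 p [0.582 0.293 0.11 ] F [ 0.9 -0.2 -1.3] g 0.504 41.5
seat hit=True t 16.9 p [0.582 0.293 0.096] F [0.2 1.1 4.5] g 0.513 41.7
rim above foot mm -1.8975067455967025
```

The bottle slid down freely and touched the foot at the expected height, with no side force. Now release, back off, and pick green.

```bash
cat >> h.py <<'E'
def release():
    bot.gripper_to(.72); st('open')
    p,o=np.array(bot.observe()['position']),bot.observe()['orientation']; z=Ro.from_quat([*o[1:],o[0]]).as_matrix()[:,2]
    bot.movel((p-.10*z).tolist(),rate=.12)
    p=p-.10*z; p[2]=.36; bot.movel(p.tolist(),rate=.3); st('away')
E
python3 - <<'E'
from h import *
release()
a=bot.camera('side')[150:350,130:330]; b=bot.camera('scene')[110:310,330:530]
cv2.imwrite('pics/rel.png',cv2.resize(np.hstack([a,b]),None,fx=2,fy=2,interpolation=cv2.INTER_CUBIC))
E
```

```text
open t 17.2 p [0.581 0.292 0.094] F [-0.6 -0.1 -0.5] g 0.724 0.0
away t 19.1 p [0.565 0.381 0.358] F [ 0.3 -0.1 -0.6] g 0.721 0.0
```

View pics/rel.png

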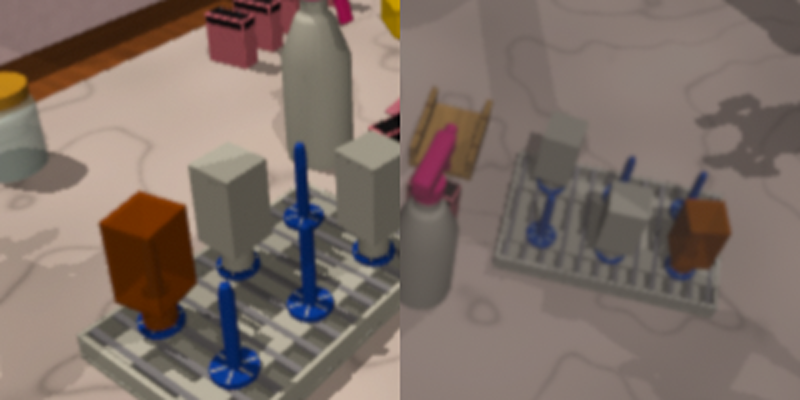

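Amber sits upright on peg 5, with its rim on the foot and the other bottles untouched. Green comes next.

```bash
python3 - <<'E'
from h import *
bot.gripper_to(.85)
glide(bot.ik(*pick('green',T,S,.32)),.26,4)
bot.movel(pick('green',T,S,.06)[0].tolist(),rate=.25)
bot.movel(pick('green',T,S,0)[0].tolist(),rate=.08,guard=8); st('down')
bot.gripper_to(0,force=40); o=st('grip')
assert .45<o['gripper_width']<.58
bot.movel(pick('green',T,S,.32)[0].tolist(),rate=.25); st('lift')
glide(bot.ik(*place(PEG[2],YAW,T,S,.25)),.26,4)
bot.movel(place(PEG[2],YAW,T,S,.105)[0].tolist(),rate=.2); bot.dwell(.3); st('over')
ims={n:bot.camera(n) for n in('side','scene')}
def ctr(m,r,c0,c1): x=np.where(m[r,c0:c1])[0]; return None if not len(x) else (x.min()+c0,x.max()+c0)
for n,im in ims.items():
    c=bot.get_calibration(n); h=cv2.cvtColor(im,cv2.COLOR_BGR2HSV)
    g=cv2.inRange(h,(40,80,20),(90,255,255)); b=cv2.inRange(h,(105,90,30),(130,255,255))
    for m,zs in((b,(.07,.085,.1)),(g,(.14,.148))):
        for z in zs:
            u,v=proj(c,[*PEG[2],z]); print(n,z,round(u,1),round(v,1),ctr(m,int(round(v)),int(u)-18,int(u)+18))
a=ims['side'][170:370,150:350]; b=ims['scene'][110:310,370:570]
cv2.imwrite('pics/over2.png',cv2.resize(np.hstack([a,b]),None,fx=2,fy=2,interpolation=cv2.INTER_CUBIC))
E
```

```text
glide t 22.0 p [ 0.534 -0.16   0.328] F [ 0.1  0.2 -0.1] g 0.844 0.0
down t 24.1 p [ 0.534 -0.161  0.009] F [-0.2 -0.4 -0.3] g 0.851 0.0
grip t 24.5 p [ 0.534 -0.161  0.01 ] F [-2.2 -0.2  4.6] g 0.511 41.6
lift t 25.9 p [ 0.532 -0.161  0.326] F [ 0.3 -0.1 -2.1] g 0.513 41.0
glide t 28.1 p [0.502 0.293 0.349] F [ 0.5 -0.3 -1.6] g 0.514 41.1
over t 29.3 p [0.502 0.295 0.204] F [-0.1 -0.7 -1.1] g 0.511 41.1
side 0.07 243.6 311.3 (np.int64(240), np.int64(247))
side 0.085 242.6 303.3 (np.int64(239), np.int64(247))
side 0.1 241.6 295.2 (np.int64(239), np.int64(246))
side 0.14 238.7 272.4 (np.int64(230), np.int64(249))
side 0.148 238.1 267.7 (np.int64(225), np.int64(248))
scene 0.07 476.7 204.8 (np.int64(477), np.int64(478))
scene 0.085 478.6 201.1 (np.int64(479), np.int64(480))
scene 0.1 480.5 197.3 (np.int64(480), np.int64(482))
scene 0.14 485.9 186.7 (np.int64(483), np.int64(500))
scene 0.148 487.0 184.5 (np.int64(484), np.int64(501))
```

View pics/over2.png

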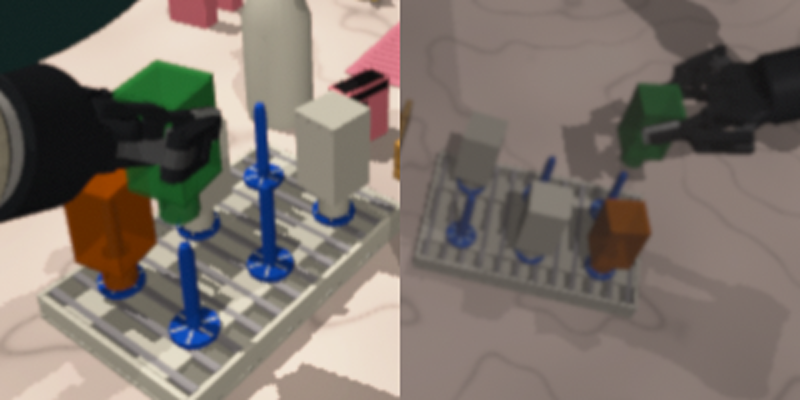

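Green hangs over peg 2, and neck and peg both fall within 1 px of their predicted columns. I lower with a 1 mm trim.

```bash
python3 - <<'E'
from h import *
if lower(2,np.array([-.001,.0007])):
    release()
    a=bot.camera('side')[100:370,130:400]; b=bot.camera('scene')[150:285,200:505]
    cv2.imwrite('pics/fin.png',np.hstack([cv2.resize(a,(400,400)),cv2.resize(b,(400,177)) if 0 else cv2.copyMakeBorder(cv2.resize(b,(400,177)),0,223,0,0,0)]))
E
```

```text
low hit=False t 31.4 p [0.501 0.296 0.11 ] F [ 0.6  0.3 -1.6] g 0.514 41.1
seat hit=True t 32.0 p [0.501 0.295 0.1  ] F [0.7 1.2 4.4] g 0.511 41.3
rim above foot mm 1.8051404959376072
open t 32.3 p [0.5   0.295 0.098] F [-0.3  0.1  0.4] g 0.723 0.0
away t 34.2 p [0.484 0.383 0.358] F [ 0.6 -0.3  0. ] g 0.718 0.0
```

View pics/fin.png

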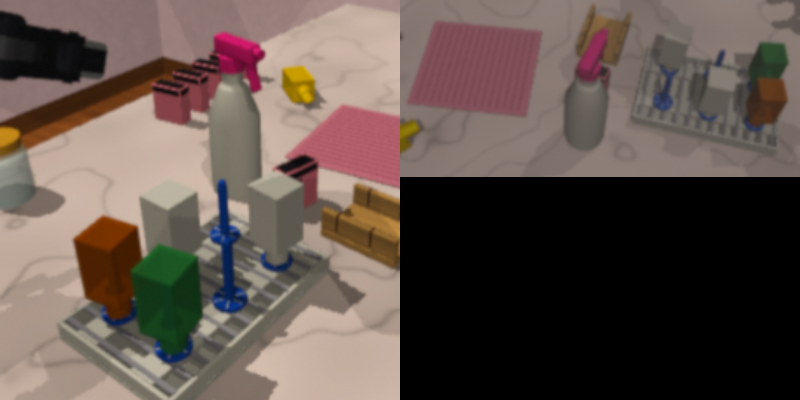

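Both bottles are upright with their rims on the feet. The spray, soap and white bottles are in place, and the gripper is clear.

```bash
python3 -c "
from cell import bot
print(bot.finish_job())"
```

```text
the job is handed in; nothing more can be done
None
```

The amber bottle hangs on peg 5 and the green one on peg 2, both lowered until the rim touched the foot; the last pictures showed nothing else moved, and I handed the job in at about 34 s of the 72 s allowed.

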